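Sort the leftovers of a vaccination session into their trays

TASK

Put the leftovers lying at the front of the table away: stand the large vial in the larger bay of the grey vial tray and the small vial in its smaller bay, lay the capped syringe flat in the narrow white tray, and lay the tweezers flat in the wide steel tray with the end loops. Never let a vial tip over, and leave the tally counter and the ball pen where they lie.

Things in the scene. Friction and masses are not known exactly. Their poses are not given: they have to be found in the camera images.
- large_vial: the larger of two upright stoppered glass vials, grey stopper, green band: diameter 27 mm, height 51 mm (upper 3 mm is the stopper's slim top). Origin: centre of its underside; z up along its axis. Grasp the body from above.
- small_vial: the smaller of two upright stoppered glass vials, grey stopper, red band: diameter 22 mm, height 41 mm (upper 2 mm slim). Origin: centre of its underside; z up along its axis. Grasp the body from above.
- capped_syringe: slim capped white syringe lying flat, 151 mm long, barrel grasped 12 mm wide (along its x) and 13 mm high. Long axis = its y; z up. Origin: on the underside; the solid part runs from y = -62 to y = +76 mm, so its middle is at y = +7 mm.
- tweezers: steel spring tweezers (forceps) lying flat, 129 mm long (along its y), 14 mm wide (along its x), 9 mm high, rigid. Origin: underside, middle of its length; z up. Grasp across the middle.
- counter: bystander: round light-grey hand tally counter with a small finger ring, 62x47x21 mm, its case a drum of radius 21 mm centred at x = +8, y = -2 mm of its own frame. Origin: underside. Leave it where it is.
- pen: bystander: white ball pen lying flat, 145 mm long (along its y), 11 mm wide, 9 mm high. Origin: underside, middle. Leave it where it is.
- vial_tray: low grey plastic tray, fixed, 80 mm (its x) by 150 mm (its y), 12 mm high, walls and divider 4 mm, floor 4 mm thick. The divider runs along x at y = +17 mm: the larger bay is 72 x 88 mm inside, its centre at y = -27 mm; the smaller bay is 72 x 52 mm, its centre at y = +45 mm (both at x = 0). Origin: centre of the underside; z up.
- syringe_tray: low narrow white plastic tray, fixed, one bay: 78 mm (its x) by 188 mm (its y) outside, 70 x 180 mm inside, 12 mm high, walls 4 mm, floor 3 mm thick. Origin: centre of the underside; z up.
- instrument_tray: low wide steel tray with a wire loop at each end, fixed, one bay: 104 mm (its x) by 168 mm (its y) without the loops, 100 x 164 mm inside, rim 13.5 mm high, walls 2 mm, floor 3 mm thick. Origin: centre of the underside; z up.
Not all that is in view belongs to the job. What is shaped like the large_vial but yellow is not meant. Leave any yellow look-alike of the small_vial alone.

How it is judged (in metres and radians):
At the end, for the whole second after the job is handed in: Large vial upright (within 0.1 rad) on the floor of the vial tray's larger bay, small vial likewise in its smaller bay; syringe within the white tray and tweezers within the steel tray, each flat on the floor (within 3 mm, not propped on a wall); all at rest (under 0.02 m/s) (x of large_vial in the frame of vial_tray between -0.036 and 0.036 m and y of large_vial in the frame of vial_tray between -0.071 and 0.015 m and z of large_vial in the frame of vial_tray between -0.003 and 0.008 m and linear speed of each of large_vial, small_vial, capped_syringe, tweezers below 0.02 m/s and angle between each of large_vial, small_vial's own z axis and vertical below 0.1 rad and x of small_vial in the frame of vial_tray between -0.036 and 0.036 m and y of small_vial in the frame of vial_tray between 0.019 and 0.071 m and z of small_vial in the frame of vial_tray between -0.003 and 0.008 m and x of capped_syringe in the frame of syringe_tray between -0.035 and 0.035 m and y of capped_syringe in the frame of syringe_tray between -0.035 and 0.035 m and z of capped_syringe in the frame of syringe_tray between -0.003 and 0.011 m and (z of capped_syringe in the frame of syringe_tray below 0.006 m or (angle between capped_syringe's own z axis and vertical between 1.3 and 1.84 rad and angle between capped_syringe's own y axis and vertical between 1.54 and 1.6 rad)) and x of tweezers in the frame of instrument_tray between -0.05 and 0.05 m and y of tweezers in the frame of instrument_tray between -0.04 and 0.04 m and z of tweezers in the frame of instrument_tray between -0.003 and 0.006 m); the robot touches nothing.
It fails at once if a vial is tipped more than 0.8 rad (angle between any of large_vial, small_vial's own z axis and vertical above 0.8 rad).
It fails at once if the tally counter or the ball pen is shifted more than 30 mm (distance of any of counter, pen from where it was at the start of the episode above 0.03 m).
It also fails if it takes over 88 s, if anything falls off the work surface, if the arm or the gripper's body presses on something with over 40 N, if the wrist force passes 120 N, or if a joint passes its speed limit or range.

ROBOT

A 6-joint arm with a two-finger parallel gripper is mounted at the origin on a cart in front of the work surface, level with it; the furniture and walls round the work are solid. World frame = base frame: x ahead of the robot, y to its left, z up, the work surface at z = 0. Lengths are in m, angles in degrees, forces in N, time in s.
With the tool pointing down it reaches from about 0.4 to 0.825 m from the base axis. Payload 7 kg.
Tool frame: the origin (TCP) lies at the very end of the fingers, on their centre line; the grasp point (between the pads) lies 19 mm behind it (r.grip_depth is the distance from the TCP to the grasp point, in m); z points along the fingers, y is the line along which they close (so a half turn about z gives the same grasp; the last joint's range is limited). The gripper opens to 88 mm and grips with 3 to 60 N. Pads are 19 mm wide; open, the fingers measure 130 mm over their backs; the gripper's body (78 mm by 193 mm) begins 47 mm behind the grasp point.
Start: joints at [80.907, 20.546, 0.682, 0, -70.136, -16.507], TCP at [0.292, 0.609, 0.204] pointing down, gripper open.
Joint ranges: [-176.03, 176.03], [-82.01, 121.73], [-58.28, 71.71], [-173.87, 95.51], [-174.79, -0.11], [-173.66, 173.66]. Speed limits (degrees/s): [136.94, 136.94, 172.46, 180, 180, 180].

INTERFACE

Orientations are given as [roll, pitch, yaw] about the fixed x, y, z axes, in that order (R = Rz(yaw) Ry(pitch) Rx(roll)).
In Python, from plant import r gives the robot as it stands.
- The arm moves only by the tool play_rows, never from a script. Its argument "rows" is a list that holds one entry, the list of rows, each a list of 5 numbers: the closure, from 0 (fully open) to 1 (shut), then the shift along the tool's x, y, z each as a share of 0.5 m, from -1 to 1, then the turn about the tool's z as a share of 1.5 rad, from -1 to 1. A call has exactly 8 rows; each row is the pose to reach, as a shift and turn from the pose commanded when the call began, along the tool's axes at that moment; what a row does not reach only later rows make up. A row lasts 1/12 s, in which the tool goes at most 41.7 mm and 7.16 degrees, less where a joint would pass 70% of its speed; a pose out of reach is approached as far as the arm can. A call with a number of a shift or a turn outside -1 to 1 is refused whole. A call with a gripper value outside its range is refused whole. The fingers move at their own pace and stop on an object; "squeeze" is the grip in N (left out, the last holds). Time passes only in rows, so rows that repeat a pose let the fingers close, or fill a call up. It gives the time, the measured TCP pose, the force, the opening and the grip force at its end, in the units of the state.
- r.get_state(): the state, without advancing time (a new reading comes with each control period).
- r.capture(name): name is "side" or "top" or "wrist"; returns the picture (384x512x3 uint8, red, green, blue); there is no depth.
- r.camera_info(name): a dict with "fovy" (degrees; the focal length in pixels is half the picture's height over the tangent of half this angle, whatever the lens; pixels are square), "cx", "cy" (the principal point, pixels), "pose" (4x4, takes a point from camera to world coordinates). Camera axes: x right, y down, z forward; pixel columns grow to the right and rows downward; lengths in m; the calibration is good to about 2 mm. A picture is of the moment at which its call begins: read the wrist's pose just before it. camera_info takes no time and is no camera call; for the wrist camera it gives the pose at the moment of the call.
- r.close_job(): hands the job in; it is judged then, once.
The state is a dict: "time_s": time; "joints": joint angles; "qd": joint speeds; "joint_torque": joint torques, N m; "tcp_pos": TCP position; "eef_rot": TCP orientation; "contact_force": force on the tool from outside, world axes, zero at the start; "moment": the same for the moment, N m; "gripper_width": finger opening in m; "gripper_force": force on a finger pad.
Only numpy, scipy, OpenCV 4.12 (cv2) and the standard library are available. Lean on these libraries where they do the work, as an engineer would, in place of code of your own. Each camera call takes 0.05 s, during which the arm holds its last target. There are 200 camera calls.

## Working session

There is one attempt and no reset: what is moved stays moved. The work goes in short steps, Python scripts to look and compute and a tool call to move; the robot and the scene stay as the last step left them, time stands still between calls to the robot, and variables do not carry over. Pictures are saved under pics/ and viewed, at most 14 in all, crops included, and the job is handed in when it is done.

Besides the shell and the picture viewer there is one more tool, called as name([rows], argument=value, ...), one row to a line, values as JSON. play_rows: Moves the arm, as the interface text tells. Its arguments: {"type":"object","properties":{"rows":{"type":"array","items":{"type":"array","items":{"type":"array","items":{"type":"number"}}}},"squeeze":{"type":"number"}},"required":["rows"]}

```bash
mkdir -p pics; cat > h.py <<'E'
import numpy as np, cv2
from plant import r
def K(n):
    i=r.camera_info(n); f=192/np.tan(np.radians(i["fovy"])/2); return i,f
def px2w(n,pts,z,info=None):
    i,f=K(n)
    T=np.array(i["pose"]); out=[]
    for u,v in pts:
        d=T[:3,:3]@np.array([(u-i["cx"])/f,(v-i["cy"])/f,1]); o=T[:3,3]
        out.append(o+d*(z-o[2])/d[2])
    return np.array(out)
E
python3 - <<'E'
from h import *
for n in("top","side","wrist"):
    im=r.capture(n)[:,:,::-1]; cv2.imwrite(f"pics/{n}0.png",im)
    i=r.camera_info(n);print(n,i["fovy"],i["cx"],i["cy"],np.round(i["pose"],3).tolist())
cv2.imwrite("pics/top0b.png",cv2.resize(cv2.imread("pics/top0.png"),(800,600),interpolation=cv2.INTER_CUBIC))
print(r.get_state())
E
```

```text
top 47.608952251125 257.9614992172758 190.0765306731113 [[0.023, -0.982, 0.19, 0.341], [-1.0, -0.024, -0.0, -0.012], [0.005, -0.189, -0.982, 1.005], [0.0, 0.0, 0.0, 1.0]]
side 54.047063002768994 249.3353525045988 188.7137398268826 [[-0.982, -0.101, 0.158, 0.348], [-0.186, 0.448, -0.874, 0.796], [0.018, -0.888, -0.459, 0.493], [0.0, 0.0, 0.0, 1.0]]
wrist 58.859289705093914 257.53569112416176 196.2650318237027 [[-0.432, -0.868, -0.245, 0.359], [-0.902, 0.416, 0.116, 0.577], [0.001, 0.271, -0.962, 0.384], [0.0, 0.0, 0.0, 1.0]]
{'time_s': 0.15, 'joints': array([ 8.09069762e+01,  2.05838930e+01,  6.45222563e-01, -1.20607732e-02,
       -7.01356329e+01, -1.65072049e+01]), 'qd': array([ 0.05685419, -0.03839788,  0.04424618, -0.05126931, -0.0230306 ,
        0.05688592]), 'joint_torque': array([-8.24931030e-04, -5.83275032e+01,  2.93290401e+01,  7.00139880e+00,
        8.78557301e-03, -9.85027714e-05]), 'tcp_pos': array([0.29152804, 0.6083595 , 0.20282015]), 'eef_rot': array([ 1.79925537e+02, -1.02418226e-02, -2.56043276e+01]), 'contact_force': array([0.20144081, 0.87358362, 0.65741475]), 'moment': array([0.0289057 , 0.00573732, 0.01468778]), 'gripper_force': 0.0, 'gripper_width': 0.08768553345592255}
```

View pics/top0b.png

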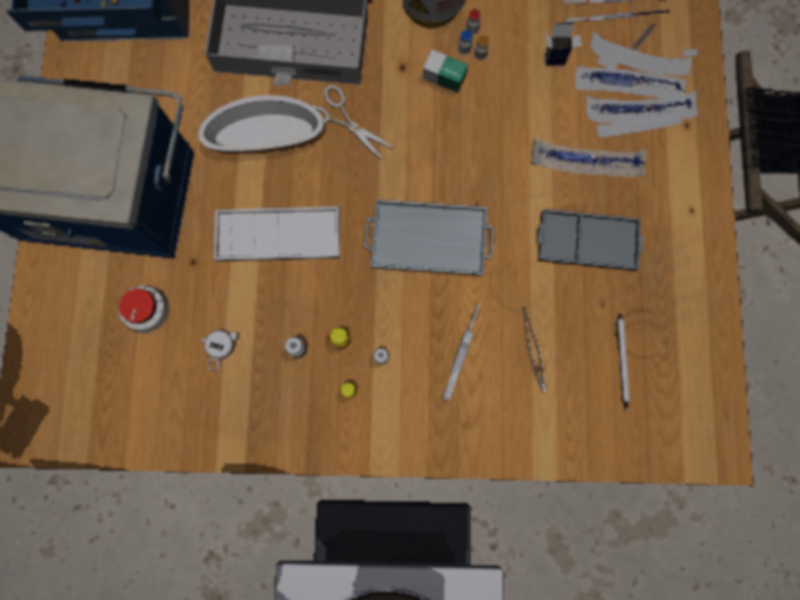

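View pics/side0.png

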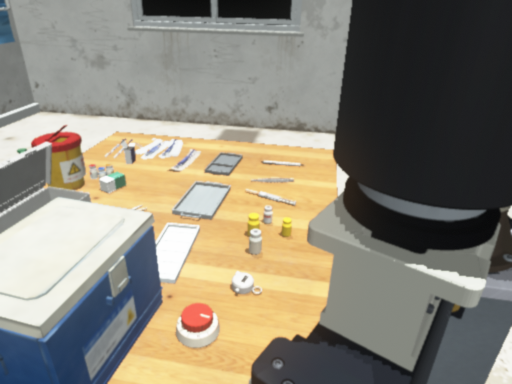

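The top view (800x600) shows the counter at (219,345), a grey-stoppered vial at (294,347), yellow vials at (339,337) and (347,390), a grey-stoppered vial at (381,356), the syringe at (462,350), tweezers at (534,350) and pen at (624,360). The trays are white (277,234), steel (429,238) and grey (589,240). The grey tray's smaller bay is on the left, towards +y. I take the large vial to be (294,347) and the small one (381,356), since both are grey. I'll confirm that in crops.

```bash
python3 - <<'E'
import cv2
im=cv2.imread("pics/top0.png")
# crop A: x125..275,y120..270 ; crop B: x 270..420 -> each 5.2x
A=im[122:262,128:315];cv2.imwrite("pics/A.png",cv2.resize(A,None,fx=4.25,fy=4.25,interpolation=cv2.INTER_CUBIC))
B=im[122:266,235:420];cv2.imwrite("pics/B.png",cv2.resize(B,None,fx=4.16,fy=4.16,interpolation=cv2.INTER_CUBIC))
s=cv2.imread("pics/side0.png")[190:300,220:310];cv2.imwrite("pics/S.png",cv2.resize(s,None,fx=5,fy=5,interpolation=cv2.INTER_CUBIC))
E
```

```text
(no output)
```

View pics/A.png

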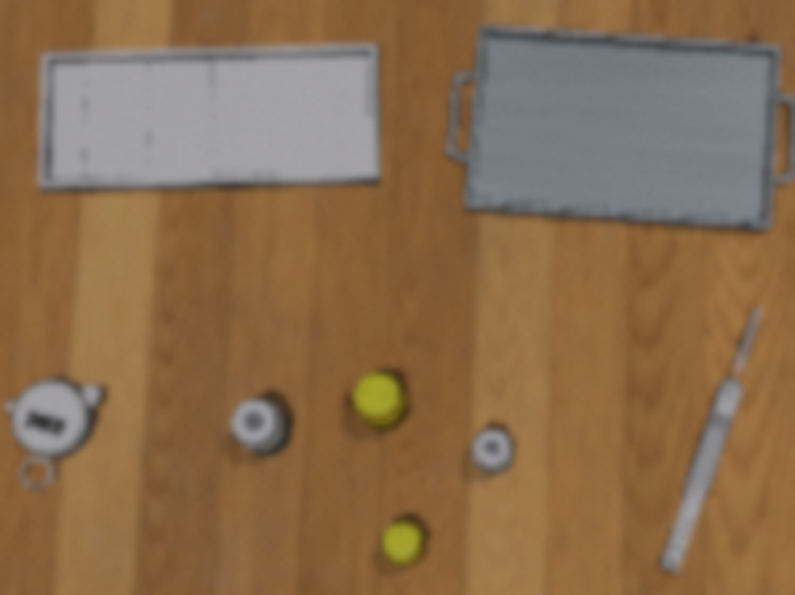

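View pics/B.png

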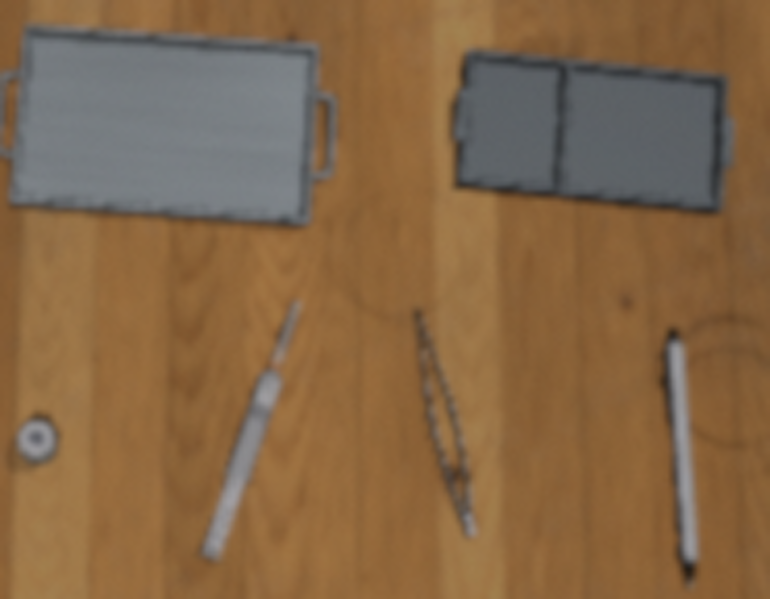

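View pics/S.png

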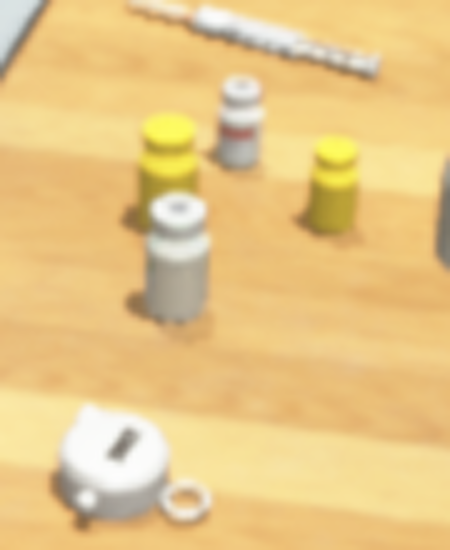

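```bash
cat >> h.py <<'E'
def plan(x,y,z,yaw=None):
    s=r.get_state(); p=np.array(s["tcp_pos"]); w=s["eef_rot"][2]; a=np.radians(w)
    d=np.array([x,y,z])-p
    dy=0 if yaw is None else (yaw-w+90)%180-90
    sh=np.array([d[0]*np.cos(a)+d[1]*np.sin(a), d[0]*np.sin(a)-d[1]*np.cos(a), -d[2]])/.5
    print("share",np.round(sh,4),"turn",round(-np.radians(dy)/1.5,4),"dist",round(float(np.linalg.norm(d)),3),"yawgoal",round(w+dy,1),"t",s["time_s"])
E
python3 - <<'E'
from h import *
a=lambda p:[((x+.5)/4.25-.5+128,(y+.5)/4.25-.5+122) for x,y in p]
b=lambda p:[((x+.5)/4.16-.5+235,(y+.5)/4.16-.5+122) for x,y in p]
def S(n,p,z):
    w=px2w("top",p,z); print(n,np.round(w[:,:2],4).tolist(),"mean",np.round(w[:,:2].mean(0),4)); return w
S("large",a([(255,421)]),.051);S("small",a([(491,448)]),.041)
S("small(B)",b([(37,439)]),.041)
S("yelL",a([(379,397)]),.051);S("yelS",a([(403,541)]),.041);S("counter",a([(50,420)]),.021)
def ax(w,i,j): d=w[i]-w[j];print("  dir deg",np.degrees(np.arctan2(d[1],d[0])),"len",np.linalg.norm(d))
w=S("syr",b([(297,302),(211,555)]),.007);ax(w,0,1)
w=S("syrbarrel",b([(270,380),(211,555)]),.007);ax(w,0,1)
w=S("twz",b([(417,310),(471,537)]),.005);ax(w,0,1)
S("pen",b([(672,332),(690,580)]),.005)
w=S("white",a([(41,52),(378,45),(380,182),(40,188)]),.012);ax(w,0,1);ax(w,3,2);ax(w,0,3)
w=S("steel",b([(25,28),(317,45),(308,225),(12,205)]),.0135);ax(w,0,1);ax(w,3,2);ax(w,0,3)
w=S("grey",b([(468,50),(726,78),(719,211),(457,186)]),.012);ax(w,0,1);ax(w,3,2);ax(w,0,3)
S("divider",b([(562,65),(556,190)]),.012)
E
```

```text
large [[0.4528, 0.1413]] mean [0.4528 0.1413]
small [[0.4428, 0.019]] mean [0.4428 0.019 ]
small(B) [[0.4425, 0.0182]] mean [0.4425 0.0182]
yelL [[0.4669, 0.0776]] mean [0.4669 0.0776]
yelS [[0.3935, 0.0631]] mean [0.3935 0.0631]
counter [[0.4542, 0.2555]] mean [0.4542 0.2555]
syr [[0.5265, -0.1242], [0.385, -0.0776]] mean [ 0.4557 -0.1009]
  dir deg -18.221228219036504 len 0.14905454012483962
syrbarrel [[0.4821, -0.1093], [0.385, -0.0776]] mean [ 0.4335 -0.0934]
  dir deg -18.078318191449224 len 0.1021546116083003
twz [[0.524, -0.1918], [0.3982, -0.2202]] mean [ 0.4611 -0.206 ]
  dir deg 12.703801485713104 len 0.12894754431081448
pen [[0.5149, -0.3347], [0.3777, -0.3395]] mean [ 0.4463 -0.3371]
white [[0.6619, 0.2785], [0.6708, 0.0901], [0.5917, 0.0857], [0.5836, 0.2731]] mean [0.627  0.1818]
  dir deg 92.67607727694745 len 0.18863491817683456
  dir deg 92.45243751504846 len 0.18758690279142737
  dir deg 3.9451202568416015 len 0.07849335991498937
steel [[0.6813, 0.0329], [0.6753, -0.1345], [0.5695, -0.1295], [0.5769, 0.037]] mean [ 0.6257 -0.0485]
  dir deg 87.94594214334634 len 0.16759457949865156
  dir deg 87.43713360004062 len 0.16672001141996648
  dir deg -2.2380143414766773 len 0.10446319742853298
grey [[0.675, -0.2214], [0.6619, -0.3688], [0.5836, -0.3616], [0.5945, -0.2139]] mean [ 0.6287 -0.2914]
  dir deg 84.93950701411687 len 0.1480509890273562
  dir deg 85.78370887343037 len 0.14806111137900274
  dir deg -5.29322230780543 len 0.08084241927042944
divider [[0.6673, -0.2751], [0.5935, -0.2698]] mean [ 0.6304 -0.2725]
```

```bash
python3 -c "
from h import *
plan(.453,.141,.13,-90)"
```

```text
share [0.6952 0.7034 0.1456] turn 0.7493 dist 0.5 yawgoal -90.0 t 0.15
```

play_rows([
  [[0.3,0.35,0.35,0.07,0.37],[0.3,0.695,0.703,0.146,0.749],[0.3,0.695,0.703,0.146,0.749],[0.3,0.695,0.703,0.146,0.749],[0.3,0.695,0.703,0.146,0.749],[0.3,0.695,0.703,0.146,0.749],[0.3,0.695,0.703,0.146,0.749],[0.3,0.695,0.703,0.146,0.749]],
], squeeze=15)

```text
time_s: 0.82
tcp_pos: [0.3996, 0.295, 0.1547]
eef_rot: [-180.0, 0.0, -83.2]
contact_force: [0.4, 0.0, -0.3]
gripper_width: 0.0614
gripper_force: 0.0
```

```bash
python3 -c "
from h import *
plan(.453,.141,.13,-90)"
```

```text
share [ 0.3185 -0.0698  0.0495] turn 0.0788 dist 0.165 yawgoal -90.0 t 0.8167
```

play_rows([
  [[0.3,0.16,-0.035,0.025,0.079],[0.3,0.319,-0.07,0.05,0.079],[0.3,0.319,-0.07,0.05,0.079],[0.3,0.319,-0.07,0.05,0.079],[0.3,0.319,-0.07,0.05,0.079],[0.3,0.319,-0.07,0.05,0.079],[0.3,0.319,-0.07,0.1,0.079],[0.3,0.319,-0.07,0.15,0.079]],
])

```text
time_s: 1.48
tcp_pos: [0.4552, 0.1446, 0.0808]
eef_rot: [-179.8, 0.2, -89.7]
contact_force: [0.2, 0.3, -0.5]
gripper_width: 0.0618
gripper_force: 0.0
```

```bash
python3 - <<'E'
from h import *
plan(.453,.141,.010,-90)
i,f=K("wrist");im=r.capture("wrist")[:,:,::-1]
cv2.imwrite("pics/w1.png",im)
T=np.linalg.inv(np.array(i["pose"]))
for P in([.453,.141,.051],[.453,.141,0]):
    c=T@np.r_[P,1];print(c[0]/c[2]*f+i["cx"],c[1]/c[2]*f+i["cy"])
E
```

```text
share [0.0072 0.0045 0.1416] turn 0.0038 dist 0.071 yawgoal -90.0 t 1.4833
262.77557884839797 211.2443465474238
262.0507501721063 190.9288829283857
```

View pics/w1.png

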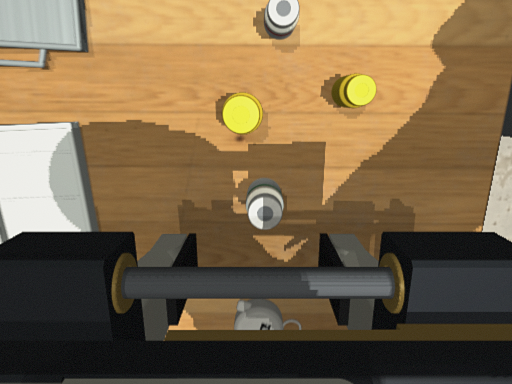

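The wrist view shows the grey vial's stopper at (265,213), against a predicted (263,211). The position holds, so I'm descending.

play_rows([
  [[0.3,0.007,0.0045,0.05,0],[0.3,0.007,0.0045,0.1,0],[0.3,0.007,0.0045,0.142,0],[0.3,0.007,0.0045,0.142,0],[0.8,0.007,0.0045,0.142,0],[0.8,0.007,0.0045,0.142,0],[0.8,0.007,0.0045,0.142,0],[0.8,0.007,0.0045,0.142,0]],
], squeeze=15)

```text
time_s: 2.2
tcp_pos: [0.4525, 0.1405, 0.0104]
eef_rot: [-179.9, 0.1, -89.7]
contact_force: [0.1, -0.1, 0.3]
gripper_width: 0.04
gripper_force: 0.0
```

play_rows([
  [[0.8,0,0,0,0],[0.8,0,0,0,0],[0.8,0,0,0,0],[0.8,0,0,0,0],[0.8,0,0,0,0],[0.8,0,0,-0.01,0],[0.8,0,0,-0.04,0],[0.8,0,0,-0.1,0]],
])

```text
time_s: 2.87
tcp_pos: [0.4495, 0.138, 0.057]
eef_rot: [179.7, -0.2, -89.7]
contact_force: [0.0, 0.6, -0.6]
gripper_width: 0.0265
gripper_force: 15.0
```

```bash
python3 -c "
from h import *
plan(.6265,-.3183,.08,-95)"
```

```text
share [ 0.9143 -0.3496 -0.0459] turn 0.0613 dist 0.49 yawgoal -95.0 t 2.8667
```

play_rows([
  [[0.8,0,0,-0.06,0],[0.8,0.03,-0.01,-0.11,0],[0.8,0.1,-0.035,-0.12,0.06],[0.8,0.17,-0.065,-0.12,0.06],[0.8,0.24,-0.09,-0.12,0.06],[0.8,0.31,-0.12,-0.12,0.06],[0.8,0.38,-0.145,-0.12,0.06],[0.8,0.45,-0.17,-0.12,0.06]],
])

```text
time_s: 3.53
tcp_pos: [0.5382, -0.0868, 0.1192]
eef_rot: [-180.0, 0.0, -94.8]
contact_force: [0.7, 0.5, -1.0]
gripper_width: 0.0263
gripper_force: 15.0
```

play_rows([
  [[0.8,0.07,-0.03,0,0],[0.8,0.14,-0.06,0,0],[0.8,0.21,-0.09,0,0],[0.8,0.28,-0.12,0,0],[0.8,0.35,-0.14,0,0],[0.8,0.4,-0.15,0,0],[0.8,0.42,-0.15,0,0],[0.8,0.42,-0.15,0,0]],
])

```text
time_s: 4.2
tcp_pos: [0.594, -0.3029, 0.1181]
eef_rot: [179.9, 0.0, -95.0]
contact_force: [0.0, 0.4, 0.2]
gripper_width: 0.0263
gripper_force: 15.0
```

```bash
python3 -c "
from h import *
plan(.6265,-.3183,.0155,-95)"
```

```text
share [ 0.0251 -0.0674  0.2052] turn -0.0003 dist 0.109 yawgoal -95.0 t 4.2
```

play_rows([
  [[0.8,0.025,-0.05,0,0],[0.8,0.025,-0.067,0.03,0],[0.8,0.025,-0.067,0.08,0],[0.8,0.025,-0.067,0.13,0],[0.8,0.025,-0.067,0.17,0],[0.8,0.025,-0.067,0.195,0],[0.8,0.025,-0.067,0.204,0],[0.8,0.025,-0.067,0.204,0]],
])

```text
time_s: 4.87
tcp_pos: [0.6267, -0.315, 0.0159]
eef_rot: [179.9, 0.0, -94.8]
contact_force: [-0.9, 0.0, -0.3]
gripper_width: 0.0265
gripper_force: 15.0
```

```bash
python3 -c "
from h import *
plan(.6265,-.3183,.0148,-95)"
```

```text
share [ 0.0067 -0.0001  0.0022] turn 0.0023 dist 0.004 yawgoal -95.0 t 4.8667
```

Next: lower the last millimetre, open partly, then retreat.

play_rows([
  [[0.8,0,0,0.002,0],[0.8,0,0,0.002,0],[0.5,0,0,0.002,0],[0.5,0,0,0.002,0],[0.5,0,0,0.002,0],[0.5,0,0,0.002,0],[0.5,0,0,0.002,0],[0.5,0,0,-0.02,0]],
])

```text
time_s: 5.53
tcp_pos: [0.6257, -0.3153, 0.0251]
eef_rot: [179.8, 0.1, -94.9]
contact_force: [0.9, -0.1, -0.4]
gripper_width: 0.0435
gripper_force: 0.0
```

play_rows([
  [[0.4,0,0,-0.06,0],[0.4,0,0,-0.14,0],[0.4,-0.04,0,-0.2,0],[0.4,-0.12,0.03,-0.2,0],[0.4,-0.2,0.06,-0.2,0],[0.4,-0.28,0.09,-0.2,0],[0.4,-0.36,0.12,-0.2,0],[0.4,-0.44,0.15,-0.2,0]],
])

```text
time_s: 6.2
tcp_pos: [0.5719, -0.0938, 0.1281]
eef_rot: [-179.9, 0.0, -94.9]
contact_force: [0.6, 0.8, 1.0]
gripper_width: 0.0525
gripper_force: 0.0
```

```bash
python3 -c "
from h import *
plan(.4427,.0186,.08,-90)"
```

```text
share [-0.2021  0.2766  0.0961] turn -0.0565 dist 0.178 yawgoal -90.0 t 6.2
```

play_rows([
  [[0.4,-0.05,0.065,0,-0.056],[0.4,-0.1,0.13,0,-0.056],[0.4,-0.15,0.2,0,-0.056],[0.4,-0.19,0.26,0.03,-0.056],[0.4,-0.202,0.277,0.08,-0.056],[0.4,-0.202,0.277,0.096,-0.056],[0.4,-0.202,0.277,0.096,-0.056],[0.4,-0.202,0.277,0.096,-0.056]],
])

```text
time_s: 6.87
tcp_pos: [0.4441, 0.0169, 0.0797]
eef_rot: [-180.0, -0.0, -90.0]
contact_force: [0.5, -0.6, 0.3]
gripper_width: 0.0524
gripper_force: 0.0
```

```bash
python3 -c "
from h import *
plan(.4427,.0186,.0095,-90)"
```

```text
share [-0.0033  0.0029  0.1404] turn 0.0001 dist 0.07 yawgoal -90.0 t 6.8667
```

play_rows([
  [[0.4,-0.003,0.003,0.05,0],[0.4,-0.003,0.003,0.1,0],[0.4,-0.003,0.003,0.13,0],[0.4,-0.003,0.003,0.14,0],[0.4,-0.003,0.003,0.14,0],[0.85,-0.003,0.003,0.14,0],[0.85,-0.003,0.003,0.14,0],[0.85,-0.003,0.003,0.14,0]],
], squeeze=12)

```text
time_s: 7.53
tcp_pos: [0.4426, 0.0188, 0.01]
eef_rot: [-179.9, 0.0, -90.0]
contact_force: [0.1, -0.4, -0.2]
gripper_width: 0.0384
gripper_force: 0.0
```

play_rows([
  [[0.85,0,0,0,0],[0.85,0,0,0,0],[0.85,0,0,0,0],[0.85,0,0,0,0],[0.85,0,0,0,0],[0.85,0,0,0,0],[0.85,0,0,0,0],[0.85,0,0,0,0]],
])

```text
time_s: 8.2
tcp_pos: [0.4419, 0.0187, 0.0093]
eef_rot: [-180.0, 0.0, -90.0]
contact_force: [-0.9, -0.2, 6.3]
gripper_width: 0.0213
gripper_force: 12.0
```

play_rows([
  [[0.85,0,0,-0.03,0],[0.85,0,0,-0.1,0],[0.85,0,0,-0.17,0],[0.85,0,0,-0.2,0],[0.85,0,0,-0.2,0],[0.85,0,0,-0.2,0],[0.85,0,0,-0.2,0],[0.85,0,0,-0.2,0]],
])

```text
time_s: 8.87
tcp_pos: [0.4407, 0.0182, 0.1078]
eef_rot: [179.9, -0.0, -90.0]
contact_force: [0.2, -0.1, 0.4]
gripper_width: 0.0215
gripper_force: 12.0
```

```bash
python3 -c "
from h import *
plan(.632,-.2465,.11,-95)"
```

```text
share [ 0.5291 -0.383  -0.0043] turn 0.0577 dist 0.327 yawgoal -95.0 t 8.8667
```

play_rows([
  [[0.85,0.04,-0.03,0,0.02],[0.85,0.1,-0.07,0,0.05],[0.85,0.16,-0.115,0,0.058],[0.85,0.22,-0.16,0,0.058],[0.85,0.28,-0.2,0,0.058],[0.85,0.34,-0.245,0,0.058],[0.85,0.4,-0.29,0,0.058],[0.85,0.46,-0.33,0,0.058]],
])

```text
time_s: 9.53
tcp_pos: [0.6068, -0.2133, 0.1069]
eef_rot: [179.8, -0.0, -95.0]
contact_force: [1.0, 1.3, -0.2]
gripper_width: 0.0213
gripper_force: 12.0
```

play_rows([
  [[0.85,0.05,-0.035,0,0],[0.85,0.065,-0.045,0,0],[0.85,0.065,-0.045,0,0],[0.85,0.065,-0.045,0.05,0],[0.85,0.065,-0.045,0.09,0],[0.85,0.065,-0.045,0.09,0],[0.85,0.065,-0.045,0.09,0],[0.85,0.065,-0.045,0.09,0]],
])

```text
time_s: 10.2
tcp_pos: [0.6263, -0.2454, 0.0647]
eef_rot: [-180.0, -0.0, -95.0]
contact_force: [0.7, -0.6, 0.2]
gripper_width: 0.0211
gripper_force: 12.0
```

```bash
python3 - <<'E'
from h import *
plan(.632,-.2465,.015,-95)
cv2.imwrite("pics/w2.png",r.capture("wrist")[:,:,::-1])
E
```

```text
share [ 0.0013 -0.0115  0.0995] turn 0.0006 dist 0.05 yawgoal -95.0 t 10.2
```

View pics/w2.png

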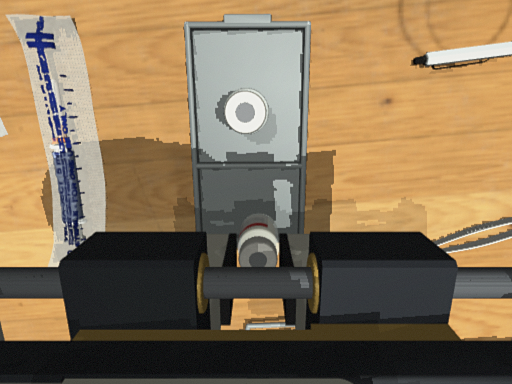

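The large vial stands in the larger bay at (245,111). The small vial is held at (258,250), over the smaller bay.

play_rows([
  [[0.85,0.001,-0.0115,0.03,0],[0.85,0.001,-0.0115,0.06,0],[0.85,0.001,-0.0115,0.085,0],[0.85,0.001,-0.0115,0.097,0],[0.85,0.001,-0.0115,0.1,0],[0.85,0.001,-0.0115,0.1,0],[0.85,0.001,-0.0115,0.1,0],[0.85,0.001,-0.0115,0.1,0]],
])

```text
time_s: 10.92
tcp_pos: [0.6322, -0.247, 0.0146]
eef_rot: [-179.9, -0.0, -95.0]
contact_force: [-0.7, 0.2, 1.4]
gripper_width: 0.0211
gripper_force: 12.0
```

play_rows([
  [[0.6,0,0,0.001,0],[0.6,0,0,0.001,0],[0.6,0,0,0.001,0],[0.6,0,0,0.001,0],[0.6,0,0,0.001,0],[0.6,0,0,-0.02,0],[0.6,0,0,-0.07,0],[0.6,0,0,-0.15,0]],
])

```text
time_s: 11.58
tcp_pos: [0.629, -0.2463, 0.0863]
eef_rot: [179.6, 0.0, -95.0]
contact_force: [1.1, -0.0, -1.5]
gripper_width: 0.0351
gripper_force: 0.0
```

```bash
python3 -c "
from h import *
plan(.4611,-.206,.08,-77.3)"
```

```text
share [-0.0508  0.3416  0.0127] turn -0.2065 dist 0.173 yawgoal -77.3 t 11.5833
```

play_rows([
  [[0.5,0,0.02,-0.02,0.08],[0.5,-0.01,0.08,-0.02,0.2],[0.5,-0.02,0.15,-0.02,0.35],[0.5,-0.03,0.22,-0.02,0.5],[0.5,-0.04,0.28,-0.02,0.84],[0.5,-0.05,0.34,-0.02,0.84],[0.5,-0.05,0.34,0.013,0.84],[0.5,-0.05,0.34,0.013,0.84]],
])

```text
time_s: 12.25
tcp_pos: [0.4623, -0.2066, 0.0822]
eef_rot: [180.0, 0.0, -152.4]
contact_force: [-0.5, -0.1, -0.6]
gripper_width: 0.0439
gripper_force: 0.0
```

```bash
python3 -c "
from h import *
plan(.4611,-.206,.07,-167.3)"
```

```text
share [0.0015 0.0022 0.0245] turn 0.1734 dist 0.012 yawgoal -167.3 t 12.25
```

play_rows([
  [[0.5,0.0015,0.002,0.01,0.173],[0.5,0.0015,0.002,0.024,0.173],[0.5,0.0015,0.002,0.024,0.173],[0.5,0.0015,0.002,0.024,0.173],[0.5,0.0015,0.002,0.024,0.173],[0.5,0.0015,0.002,0.024,0.173],[0.5,0.0015,0.002,0.024,0.173],[0.5,0.0015,0.002,0.024,0.173]],
])

```text
time_s: 12.92
tcp_pos: [0.4636, -0.2067, 0.0707]
eef_rot: [-180.0, 0.0, -166.8]
contact_force: [0.0, 0.8, -0.6]
gripper_width: 0.044
gripper_force: 0.0
```

```bash
python3 - <<'E'
from h import *
plan(.4611,-.206,.003,-167.3)
i,f=K("wrist");im=r.capture("wrist")[:,:,::-1]
cv2.imwrite("pics/w3.png",im)
E
```

```text
share [0.0046 0.0024 0.1354] turn 0.0056 dist 0.068 yawgoal -167.3 t 12.9167
```

View pics/w3.png

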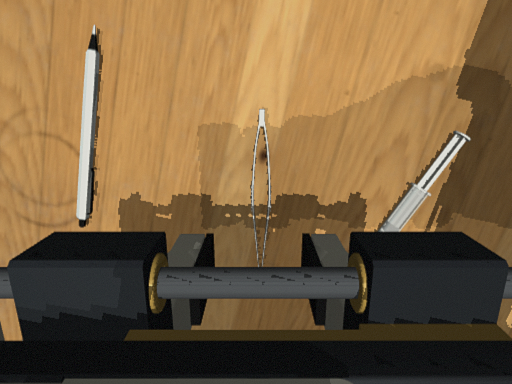

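The tweezers run vertically at about x=261 between the fingers, well aligned, so I'm descending.

play_rows([
  [[0.5,0.003,0.002,0.05,0.005],[0.5,0.003,0.002,0.1,0.005],[0.5,0.003,0.002,0.125,0.005],[0.5,0.003,0.002,0.134,0.005],[0.5,0.003,0.002,0.135,0.005],[0.95,0.003,0.002,0.135,0.005],[0.95,0.003,0.002,0.135,0.005],[0.95,0.003,0.002,0.135,0.005]],
], squeeze=15)

```text
time_s: 13.63
tcp_pos: [0.4626, -0.206, 0.004]
eef_rot: [-180.0, 0.1, -167.3]
contact_force: [-0.3, 0.3, 0.0]
gripper_width: 0.029
gripper_force: 0.0
```

play_rows([
  [[0.95,0,0,0,0],[0.95,0,0,0,0],[0.95,0,0,0,0],[0.95,0,0,0,0],[0.95,0,0,0,0],[0.95,0,0,0,0],[0.95,0,0,-0.02,0],[0.95,0,0,-0.06,0]],
])

```text
time_s: 14.3
tcp_pos: [0.4599, -0.2058, 0.0318]
eef_rot: [179.9, -0.3, -167.3]
contact_force: [0.1, 0.0, -0.0]
gripper_width: 0.0044
gripper_force: 0.0
```

```bash
python3 -c "
from h import *
plan(.6257,-.0485,.1,-92.4)"
```

```text
share [-0.3925  0.2343 -0.1364] turn -0.872 dist 0.239 yawgoal -92.4 t 14.3
```

The fingers closed on nothing, so I'm looking again.

play_rows([
  [[0.5,0,0,-0.05,0],[0.5,0,0,-0.08,0],[0.5,0,0,-0.08,0],[0.5,0,0,-0.08,0],[0.5,0,0,-0.08,0],[0.5,0,0,-0.08,0],[0.5,0,0,-0.08,0],[0.5,0,0,-0.08,0]],
])

```text
time_s: 14.97
tcp_pos: [0.4612, -0.206, 0.0723]
eef_rot: [180.0, -0.1, -167.3]
contact_force: [0.0, -0.4, 0.2]
gripper_width: 0.0433
gripper_force: 0.0
```

```bash
python3 - <<'E'
from h import *
plan(.4611,-.206,.003,-167.3)
cv2.imwrite("pics/w4.png",r.capture("wrist")[:,:,::-1])
t=r.capture("top")[:,:,::-1][185:265,270:400]
cv2.imwrite("pics/t4.png",t)
E
```

```text
share [ 0.0003 -0.      0.1386] turn -0.0003 dist 0.069 yawgoal -167.3 t 14.9667
```

View pics/w4.png

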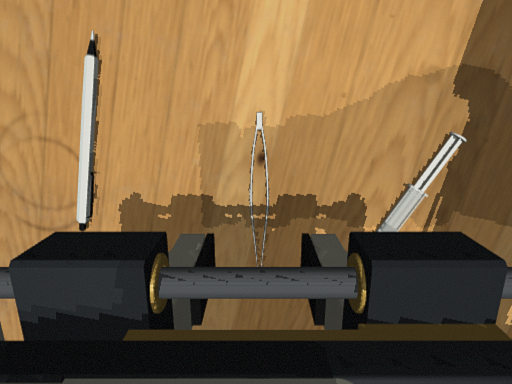

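```bash
python3 - <<'E'
from h import *
w=px2w("wrist",[(260,113),(261,268),(260,188)],.005);print(w, np.linalg.norm(w[0]-w[1]))
i,f=K("wrist");T=np.linalg.inv(np.array(i["pose"]))
for P in([.461,-.206,.005],[.461,-.206,.072],[.524,-.1918,.005],[.3982,-.2202,.005]):
    c=T@np.r_[P,1];print(P,c[0]/c[2]*f+i["cx"],c[1]/c[2]*f+i["cy"])
E
```

```text
[[ 0.39914468 -0.21846064  0.005     ]
 [ 0.51727013 -0.19080255  0.005     ]
 [ 0.45263566 -0.20631013  0.005     ]] 0.12132019778798976
[0.461, -0.206, 0.005] 257.9575431465256 198.50804635217327
[0.461, -0.206, 0.072] 258.15112472052095 231.05228265708567
[0.524, -0.1918, 0.005] 257.953861143355 275.0948698063298
[0.3982, -0.2202, 0.005] 257.89962507515037 111.10537341827057
```

The tweezers haven't moved and the aim is right, so the tips were just too high. I'll retry lower, at about z=1 mm, and close fully before lifting.

play_rows([
  [[0.6,0,0,0.05,0],[0.6,0,0,0.1,0],[0.6,0,0,0.13,0],[0.6,0,0,0.138,0],[0.6,0,0,0.14,0],[0.6,0,0,0.1425,0],[0.6,0,0,0.1425,0],[0.6,0,0,0.1425,0]],
])

```text
time_s: 15.73
tcp_pos: [0.4625, -0.206, 0.0026]
eef_rot: [-180.0, 0.1, -167.3]
contact_force: [-0.1, 0.3, 0.1]
gripper_width: 0.0351
gripper_force: 0.0
```

play_rows([
  [[0.95,0,0,0,0],[0.95,0,0,0,0],[0.95,0,0,0,0],[0.95,0,0,0,0],[0.95,0,0,0,0],[0.95,0,0,0,0],[0.95,0,0,0,0],[0.95,0,0,0,0]],
])

```text
time_s: 16.4
tcp_pos: [0.4617, -0.206, 0.0017]
eef_rot: [180.0, -0.0, -167.3]
contact_force: [-0.5, 0.1, 0.1]
gripper_width: 0.0041
gripper_force: 0.0
```

```bash
python3 - <<'E'
from h import *
a=r.capture("wrist")[:,:,::-1][90:330,120:400]
b=r.capture("side")[:,:,::-1][150:230,240:340]
cv2.imwrite("pics/w5.png",np.hstack([cv2.resize(a,(420,360)),cv2.resize(b,(380,360),interpolation=cv2.INTER_CUBIC)]))
print(r.get_state())
E
```

```text
{'time_s': 16.5, 'joints': array([-1.74858615e+00,  1.80200248e+01, -3.45612604e+01, -8.36572339e-04,
       -3.74282368e+01, -7.55712796e+01]), 'qd': array([-0.08109899,  0.04173614,  0.05687096, -0.08660197, -0.05553843,
        0.09197292]), 'joint_torque': array([-4.88354781e-04, -4.43678391e+01,  1.88728577e+01,  4.50583532e+00,
       -6.84966194e-02, -4.33902096e-05]), 'tcp_pos': array([ 0.46166518, -0.20597954,  0.00164927]), 'eef_rot': array([ 1.79997135e+02, -9.09499837e-03, -1.67320530e+02]), 'contact_force': array([-0.51429142,  0.01320508, -0.32023867]), 'moment': array([ 0.1349117 , -0.13567649, -0.00422377]), 'gripper_force': 0.0, 'gripper_width': 0.004862331519320067}
```

View pics/w5.png

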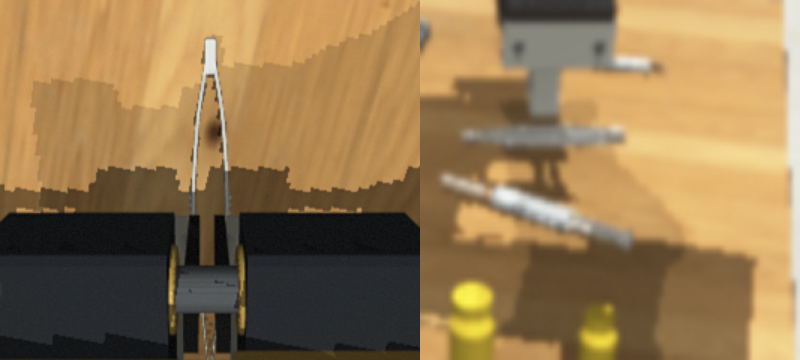

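```bash
python3 - <<'E'
from h import *
for n in("side","top","wrist"):
    i,f=K(n);T=np.linalg.inv(np.array(i["pose"]))
    for P in([.4617,-.206,.0016],[.4617,-.206,.02],[.4617,-.206,.04],[.524,-.1918,.005],[.3982,-.2202,.005]):
        c=T@np.r_[P,1];u,v=c[0]/c[2]*f+i["cx"],c[1]/c[2]*f+i["cy"]
        print(n,P,round(u,1),round(v,1), "crop",(round((u-240)*3.8+420),round((v-150)*4.5)) if n=="side" else (round((u-120)*1.5),round((v-90)*1.5)))
E
```

```text
side [0.4617, -0.206, 0.0016] 271.7 180.7 crop (540, 138)
side [0.4617, -0.206, 0.02] 272.0 175.1 crop (541, 113)
side [0.4617, -0.206, 0.04] 272.3 168.9 crop (543, 85)
side [0.524, -0.1918, 0.005] 250.2 179.6 crop (459, 133)
side [0.3982, -0.2202, 0.005] 293.5 179.7 crop (623, 134)
top [0.4617, -0.206, 0.0016] 341.0 223.0 crop (331, 200)
top [0.4617, -0.206, 0.02] 342.5 222.1 crop (334, 198)
top [0.4617, -0.206, 0.04] 344.3 221.0 crop (336, 197)
top [0.524, -0.1918, 0.005] 334.8 196.1 crop (322, 159)
top [0.3982, -0.2202, 0.005] 347.8 250.7 crop (342, 241)
wrist [0.4617, -0.206, 0.0016] 258.0 232.0 crop (207, 213)
wrist [0.4617, -0.206, 0.02] 258.1 245.3 crop (207, 233)
wrist [0.4617, -0.206, 0.04] 258.1 263.1 crop (207, 260)
wrist [0.524, -0.1918, 0.005] 258.3 331.9 crop (207, 363)
wrist [0.3982, -0.2202, 0.005] 258.2 114.7 crop (207, 37)
```

The side view shows the finger ends about 17 mm above the tweezers, at crop (543,115), while the reported TCP is at z=1.7 mm. So the real finger ends sit higher than reported. I'll reopen and lower in small steps while watching the force.

play_rows([
  [[0.6,0,0,0,0],[0.6,0,0,0,0],[0.6,0,0,0,0],[0.6,0,0,0,0],[0.6,0,0,0,0],[0.6,0,0,0,0],[0.6,0,0,0.003,0],[0.6,0,0,0.006,0]],
])

```text
time_s: 17.17
tcp_pos: [0.4618, -0.206, -0.0013]
eef_rot: [-180.0, 0.0, -167.3]
contact_force: [-0.5, 0.4, 0.1]
gripper_width: 0.0352
gripper_force: 0.0
```

play_rows([
  [[0.6,0,0,0.003,0],[0.6,0,0,0.005,0],[0.6,0,0,0.007,0],[0.6,0,0,0.009,0],[0.6,0,0,0.011,0],[0.6,0,0,0.012,0],[0.6,0,0,0.012,0],[0.6,0,0,0.012,0]],
])

```text
time_s: 17.83
tcp_pos: [0.4617, -0.206, -0.0073]
eef_rot: [-180.0, -0.0, -167.3]
contact_force: [0.1, -0.1, 0.3]
gripper_width: 0.0349
gripper_force: 0.0
```

The TCP reads -7 mm with no contact, which confirms the offset. Continuing down.

play_rows([
  [[0.6,0,0,0.002,0],[0.6,0,0,0.004,0],[0.6,0,0,0.006,0],[0.6,0,0,0.008,0],[0.6,0,0,0.01,0],[0.6,0,0,0.011,0],[0.6,0,0,0.012,0],[0.6,0,0,0.012,0]],
])

```text
time_s: 18.5
tcp_pos: [0.4617, -0.206, -0.0134]
eef_rot: [180.0, -0.0, -167.3]
contact_force: [-0.2, 1.0, -0.4]
gripper_width: 0.0352
gripper_force: 0.0
```

play_rows([
  [[0.95,0,0,0,0],[0.95,0,0,0,0],[0.95,0,0,0,0],[0.95,0,0,0,0],[0.95,0,0,0,0],[0.95,0,0,0,0],[0.95,0,0,0,0],[0.95,0,0,0,0]],
])

```text
time_s: 19.17
tcp_pos: [0.4617, -0.206, -0.0133]
eef_rot: [180.0, -0.0, -167.3]
contact_force: [0.3, 0.5, -0.7]
gripper_width: 0.0045
gripper_force: 0.0
```

Still nothing. I'll open again and feel for the table gently.

play_rows([
  [[0.65,0,0,0,0],[0.65,0,0,0,0],[0.65,0,0,0,0],[0.65,0,0,0,0],[0.65,0,0,0,0],[0.65,0,0,0.002,0],[0.65,0,0,0.004,0],[0.65,0,0,0.004,0]],
])

```text
time_s: 19.83
tcp_pos: [0.4616, -0.206, -0.0155]
eef_rot: [180.0, -0.0, -167.3]
contact_force: [0.0, 0.1, -0.7]
gripper_width: 0.0308
gripper_force: 0.0
```

```bash
python3 - <<'E'
from h import *
s=r.get_state();print(s["tcp_pos"],s["contact_force"],s["gripper_width"])
b=r.capture("side")[:,:,::-1][150:210,235:315]
cv2.imwrite("pics/s6.png",cv2.resize(b,(800,600),interpolation=cv2.INTER_CUBIC))
E
```

```text
[ 0.46160713 -0.205952   -0.0155183 ] [ 0.01853083  0.06319762 -0.65596689] 0.030755628264915055
```

View pics/s6.png

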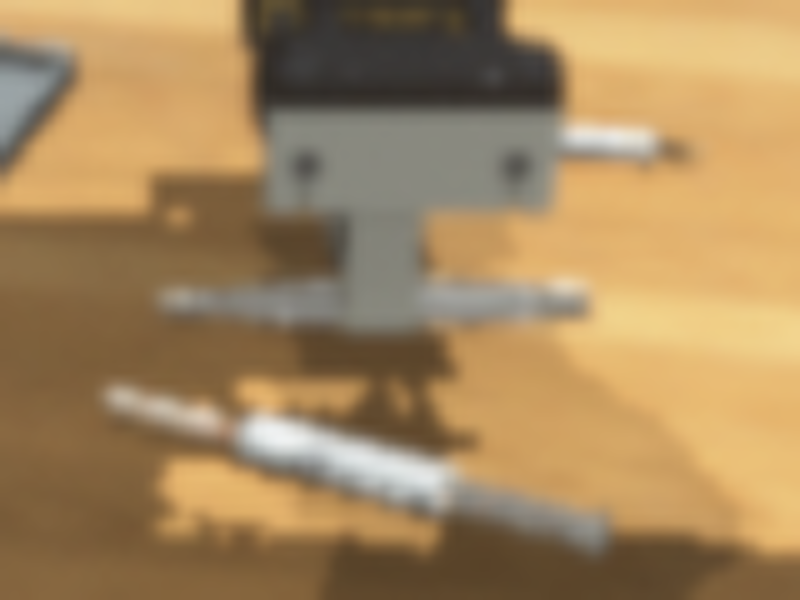

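The finger now overlaps the tweezers in the side view, with its end at crop (380,330). I'll compute its height.

```bash
python3 - <<'E'
from h import *
i,f=K("side");T=np.linalg.inv(np.array(i["pose"]))
for y in(-.19,-.18,-.17):
  for z in(0,.01,.02):
    c=T@np.r_[.4617,y,z,1];print(y,z,round((c[0]/c[2]*f+i["cx"]-235)*10),round((c[1]/c[2]*f+i["cy"]-150)*10))
E
```

```text
-0.19 0 359 335
-0.19 0.01 361 304
-0.19 0.02 362 273
-0.18 0 355 350
-0.18 0.01 356 319
-0.18 0.02 358 288
-0.17 0 350 365
-0.17 0.01 351 334
-0.17 0.02 353 303
```

The finger end is at z of about 11 mm (offset about 27 mm). I'll lower another 8 mm slowly.

play_rows([
  [[0.65,0,0,0.002,0],[0.65,0,0,0.005,0],[0.65,0,0,0.008,0],[0.65,0,0,0.011,0],[0.65,0,0,0.013,0],[0.65,0,0,0.015,0],[0.65,0,0,0.016,0],[0.65,0,0,0.016,0]],
])

```text
time_s: 20.55
tcp_pos: [0.4617, -0.206, -0.0227]
eef_rot: [-180.0, -0.0, -167.3]
contact_force: [-2.4, 1.4, 9.5]
gripper_width: 0.0307
gripper_force: 4.7
```

play_rows([
  [[0.95,0,0,0,0],[0.95,0,0,0,0],[0.95,0,0,0,0],[0.95,0,0,0,0],[0.95,0,0,0,0],[0.95,0,0,0,0],[0.95,0,0,0,0],[0.95,0,0,0,0]],
])

```text
time_s: 21.22
tcp_pos: [0.4626, -0.2061, -0.0227]
eef_rot: [-180.0, 0.1, -167.3]
contact_force: [-0.3, 0.0, 6.1]
gripper_width: 0.0132
gripper_force: 15.8
```

Tweezers gripped at 13.2 mm. The table corresponds to a reported z of about -22.5 mm. Lifting.

play_rows([
  [[0.95,0,0,-0.02,0],[0.95,0,0,-0.06,0],[0.95,0,0,-0.12,0],[0.95,0,0,-0.2,0],[0.95,0,0,-0.24,0],[0.95,0,0,-0.25,0],[0.95,0,0,-0.25,0],[0.95,0,0,-0.25,0]],
])

```text
time_s: 21.88
tcp_pos: [0.4613, -0.2058, 0.1017]
eef_rot: [180.0, 0.0, -167.3]
contact_force: [-0.4, 0.3, -1.4]
gripper_width: 0.0137
gripper_force: 15.0
```

```bash
python3 -c "
from h import *
plan(.6257,-.0485,.09,-92.4)"
```

```text
share [-0.3898  0.2349  0.0233] turn -0.8719 dist 0.228 yawgoal -92.4 t 21.8833
```

play_rows([
  [[0.95,-0.04,0.024,0,-0.07],[0.95,-0.09,0.055,0,-0.15],[0.95,-0.14,0.085,0,-0.23],[0.95,-0.19,0.115,0,-0.31],[0.95,-0.24,0.145,0,-0.39],[0.95,-0.29,0.175,0,-0.47],[0.95,-0.34,0.205,0,-0.55],[0.95,-0.39,0.235,0,-0.63]],
])

```text
time_s: 22.55
tcp_pos: [0.6257, -0.0476, 0.0994]
eef_rot: [179.8, -0.1, -112.8]
contact_force: [0.3, 0.3, 0.3]
gripper_width: 0.0135
gripper_force: 15.0
```

```bash
python3 -c "
from h import *
plan(.6257,-.0485,.04,-92.4)"
```

```text
share [ 0.0017 -0.0006  0.1187] turn -0.2379 dist 0.059 yawgoal -92.4 t 22.55
```

play_rows([
  [[0.95,0.002,0,0,-0.08],[0.95,0.002,0,0,-0.16],[0.95,0.002,0,0.02,-0.238],[0.95,0.002,0,0.06,-0.238],[0.95,0.002,0,0.1,-0.238],[0.95,0.002,0,0.119,-0.238],[0.95,0.002,0,0.119,-0.238],[0.95,0.002,0,0.119,-0.238]],
])

```text
time_s: 23.22
tcp_pos: [0.6251, -0.0497, 0.041]
eef_rot: [179.8, -0.1, -92.7]
contact_force: [0.3, 0.6, 0.4]
gripper_width: 0.0135
gripper_force: 15.0
```

```bash
python3 - <<'E'
from h import *
plan(.6257,-.0485,-.0185,-92.4)
a=r.capture("wrist")[:,:,::-1]
b=r.capture("side")[:,:,::-1][120:220,160:290]
cv2.imwrite("pics/w7.png",np.hstack([cv2.resize(a,(400,300)),cv2.resize(b,(390,300),interpolation=cv2.INTER_CUBIC)]))
E
```

```text
share [-0.0025 -0.0011  0.1191] turn -0.0037 dist 0.06 yawgoal -92.4 t 23.2167
```

View pics/w7.png

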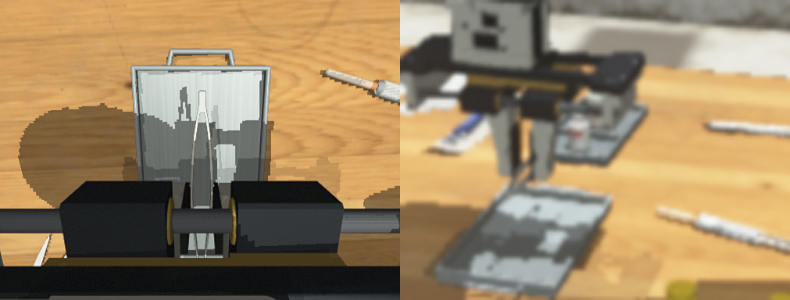

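The tweezers are centred and aligned over the steel tray, and both vials still stand. Lowering.

play_rows([
  [[0.95,-0.0025,0,0.03,0],[0.95,-0.0025,0,0.06,0],[0.95,-0.0025,0,0.085,0],[0.95,-0.0025,0,0.1,0],[0.95,-0.0025,0,0.108,0],[0.95,-0.0025,0,0.114,0],[0.95,-0.0025,0,0.118,0],[0.95,-0.0025,0,0.118,0]],
])

```text
time_s: 23.98
tcp_pos: [0.6261, -0.0482, -0.0165]
eef_rot: [-180.0, 0.0, -92.7]
contact_force: [-0.4, -0.6, 0.2]
gripper_width: 0.0132
gripper_force: 15.0
```

play_rows([
  [[0.75,0,0,0.002,0],[0.75,0,0,0.002,0],[0.75,0,0,0.002,0],[0.65,0,0,0.002,0],[0.65,0,0,0.002,0],[0.65,0,0,0,0],[0.65,0,0,-0.05,0],[0.65,0,0,-0.12,0]],
])

```text
time_s: 24.65
tcp_pos: [0.6231, -0.0486, 0.0406]
eef_rot: [179.6, -0.1, -92.7]
contact_force: [1.0, 0.8, -0.3]
gripper_width: 0.0306
gripper_force: 0.0
```

```bash
python3 -c "
from h import *
plan(.4557,-.1009,.06,-18.2)"
```

```text
share [ 0.1206  0.3295 -0.0388] turn -0.8674 dist 0.176 yawgoal -18.2 t 24.65
```

play_rows([
  [[0.55,0,0,-0.06,-0.08],[0.55,0.03,0.08,-0.08,-0.16],[0.55,0.055,0.15,-0.08,-0.24],[0.55,0.08,0.22,-0.08,-0.32],[0.55,0.1,0.28,-0.08,-0.4],[0.55,0.12,0.33,-0.08,-0.48],[0.55,0.12,0.33,-0.08,-0.56],[0.55,0.12,0.33,-0.06,-0.64]],
])

```text
time_s: 25.32
tcp_pos: [0.4582, -0.1007, 0.0753]
eef_rot: [-179.8, -0.2, -37.4]
contact_force: [1.5, 1.4, -0.0]
gripper_width: 0.0391
gripper_force: 0.0
```

```bash
python3 -c "
from h import *
plan(.4557,-.1009,.03,-18.2)"
```

```text
share [-0.0038  0.0034  0.0906] turn -0.2232 dist 0.045 yawgoal -18.2 t 25.3167
```

play_rows([
  [[0.55,-0.003,0.003,0,-0.08],[0.55,-0.003,0.003,0.02,-0.16],[0.55,-0.003,0.003,0.05,-0.223],[0.55,-0.003,0.003,0.08,-0.223],[0.55,-0.003,0.003,0.09,-0.223],[0.55,-0.003,0.003,0.09,-0.223],[0.55,-0.003,0.003,0.09,-0.223],[0.55,-0.003,0.003,0.09,-0.223]],
])

```text
time_s: 25.98
tcp_pos: [0.4567, -0.1005, 0.0289]
eef_rot: [-180.0, -0.1, -18.6]
contact_force: [0.4, -0.1, 0.5]
gripper_width: 0.0393
gripper_force: 0.0
```

```bash
python3 - <<'E'
from h import *
plan(.4557,-.1009,-.020,-18.2)
i,f=K("wrist");T=np.linalg.inv(np.array(i["pose"]))
a=r.capture("wrist")[:,:,::-1]
cv2.imwrite("pics/w8.png",a)
for P in([.5265,-.1242,.007],[.385,-.0776,.007],[.4557,-.1009,.007]):
    c=T@np.r_[P,1];print(c[0]/c[2]*f+i["cx"],c[1]/c[2]*f+i["cy"])
E
```

```text
share [-0.0017  0.0014  0.0979] turn -0.0042 dist 0.049 yawgoal -18.2 t 25.9833
258.4225813592798 101.14413217750551
259.50109880242326 324.6183097540097
259.0373501589864 223.40744497006452
```

View pics/w8.png

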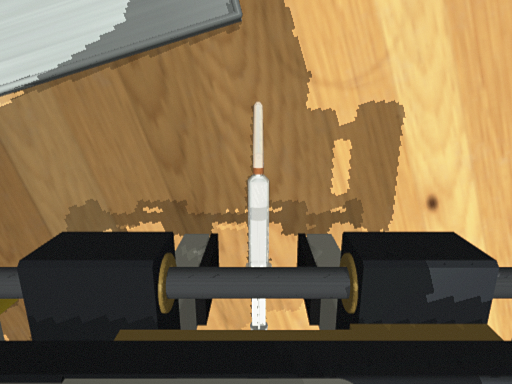

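The syringe is aligned at x≈259, with its barrel at rows 177–270 and the grasp at about 223. Descending and closing.

play_rows([
  [[0.55,-0.001,0.001,0.03,0],[0.55,-0.001,0.001,0.06,0],[0.55,-0.001,0.001,0.08,0],[0.55,-0.001,0.001,0.09,0],[0.55,-0.001,0.001,0.095,0],[0.55,-0.001,0.001,0.097,0],[0.55,-0.001,0.001,0.097,0],[0.9,-0.001,0.001,0.097,0]],
])

```text
time_s: 26.7
tcp_pos: [0.456, -0.1008, -0.0197]
eef_rot: [-180.0, -0.1, -18.5]
contact_force: [-0.2, 0.4, -0.0]
gripper_width: 0.0365
gripper_force: 0.0
```

play_rows([
  [[0.95,0,0,0,0],[0.95,0,0,0,0],[0.95,0,0,0,0],[0.95,0,0,0,0],[0.95,0,0,0,0],[0.95,0,0,0,0],[0.95,0,0,0,0],[0.95,0,0,0,0]],
])

```text
time_s: 27.37
tcp_pos: [0.4556, -0.1009, -0.0201]
eef_rot: [-180.0, -0.0, -18.5]
contact_force: [-1.0, 1.2, 4.7]
gripper_width: 0.013
gripper_force: 15.0
```

play_rows([
  [[0.95,0,0,-0.02,0],[0.95,0,0,-0.06,0],[0.95,0,0,-0.12,0],[0.95,0,0,-0.2,0],[0.95,0,0,-0.24,0],[0.95,0,0,-0.25,0],[0.95,0,0,-0.25,0],[0.95,0,0,-0.25,0]],
])

```text
time_s: 28.03
tcp_pos: [0.4549, -0.1008, 0.1041]
eef_rot: [-180.0, 0.0, -18.6]
contact_force: [-0.9, 0.2, -0.3]
gripper_width: 0.0128
gripper_force: 15.0
```

```bash
python3 -c "
from h import *
plan(.627,.182,.1,-87.4)"
```

```text
share [ 0.146  -0.6458  0.0082] turn 0.8008 dist 0.331 yawgoal -87.4 t 28.0333
```

play_rows([
  [[0.95,0.01,-0.04,0,0.07],[0.95,0.025,-0.11,0,0.15],[0.95,0.04,-0.18,0,0.23],[0.95,0.056,-0.25,0,0.31],[0.95,0.072,-0.32,0,0.39],[0.95,0.088,-0.39,0,0.47],[0.95,0.104,-0.46,0,0.55],[0.95,0.12,-0.53,0,0.63]],
])

```text
time_s: 28.7
tcp_pos: [0.5962, 0.1324, 0.1021]
eef_rot: [179.8, -0.0, -73.0]
contact_force: [0.3, -0.3, -0.1]
gripper_width: 0.0129
gripper_force: 15.0
```

```bash
python3 -c "
from h import *
plan(.627,.182,.03,-87.4)"
```

```text
share [-0.0769 -0.088   0.1441] turn 0.1671 dist 0.093 yawgoal -87.4 t 28.7
```

play_rows([
  [[0.95,-0.04,-0.045,0,0.08],[0.95,-0.077,-0.088,0,0.167],[0.95,-0.077,-0.088,0,0.167],[0.95,-0.077,-0.088,0,0.167],[0.95,-0.077,-0.088,0.04,0.167],[0.95,-0.077,-0.088,0.08,0.167],[0.95,-0.077,-0.088,0.1,0.167],[0.95,-0.077,-0.088,0.1,0.167]],
])

```text
time_s: 29.37
tcp_pos: [0.6246, 0.1791, 0.051]
eef_rot: [179.7, -0.2, -87.1]
contact_force: [-0.7, -0.7, 0.4]
gripper_width: 0.0126
gripper_force: 15.0
```

```bash
python3 - <<'E'
from h import *
plan(.627,.182,-.0165,-87.4)
a=r.capture("wrist")[:,:,::-1]
b=r.capture("side")[:,:,::-1][130:300,100:330]
cv2.imwrite("pics/w9.png",np.hstack([cv2.resize(a,(400,300)),cv2.resize(b,(400,300),interpolation=cv2.INTER_CUBIC)]))
E
```

```text
share [-0.0055 -0.0051  0.135 ] turn 0.004 dist 0.068 yawgoal -87.4 t 29.3667
```

View pics/w9.png

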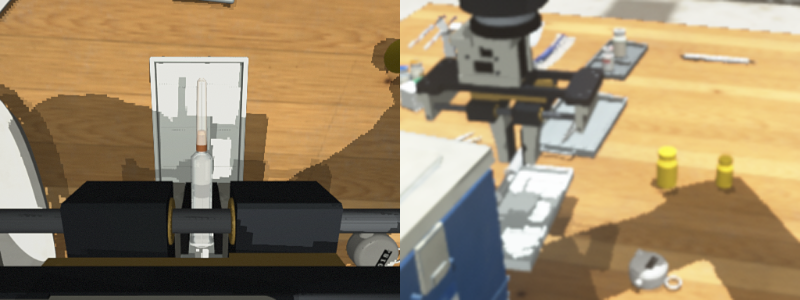

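The syringe is centred over the white tray along its length. The yellow vials, counter and pen are untouched. Lowering.

play_rows([
  [[0.95,-0.003,-0.003,0.03,0],[0.95,-0.003,-0.003,0.06,0],[0.95,-0.003,-0.003,0.09,0],[0.95,-0.003,-0.003,0.112,0],[0.95,-0.003,-0.003,0.122,0],[0.95,-0.003,-0.003,0.13,0],[0.95,-0.003,-0.003,0.134,0],[0.95,-0.003,-0.003,0.134,0]],
])

```text
time_s: 30.13
tcp_pos: [0.6289, 0.1828, -0.012]
eef_rot: [-180.0, 0.0, -87.0]
contact_force: [0.1, 0.6, -0.4]
gripper_width: 0.0129
gripper_force: 15.0
```

play_rows([
  [[0.95,0,0,0.001,0],[0.75,0,0,0.001,0],[0.75,0,0,0.001,0],[0.7,0,0,0.001,0],[0.7,0,0,0.001,0],[0.7,0,0,0,0],[0.7,0,0,-0.05,0],[0.7,0,0,-0.12,0]],
])

```text
time_s: 30.8
tcp_pos: [0.6261, 0.1814, 0.0449]
eef_rot: [179.6, -0.2, -87.1]
contact_force: [-0.1, 0.5, 0.3]
gripper_width: 0.0261
gripper_force: 0.0
```

play_rows([
  [[0.7,0,0,-0.08,0],[0.7,0,0,-0.16,0],[0.7,0.02,0.07,-0.2,0],[0.7,0.04,0.14,-0.2,0],[0.7,0.05,0.21,-0.2,0],[0.7,0.06,0.28,-0.2,0],[0.7,0.06,0.35,-0.2,0],[0.7,0.06,0.35,-0.2,0]],
])

```text
time_s: 31.47
tcp_pos: [0.45, 0.1418, 0.1479]
eef_rot: [179.9, 0.1, -87.1]
contact_force: [-0.9, 0.0, -0.9]
gripper_width: 0.0266
gripper_force: 0.0
```

```bash
python3 - <<'E'
from h import *
a=r.capture("top")[:,:,::-1][115:270,70:430]
cv2.imwrite("pics/t9.png",cv2.resize(a,(800,344),interpolation=cv2.INTER_CUBIC))
E
```

```text
(no output)
```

View pics/t9.png

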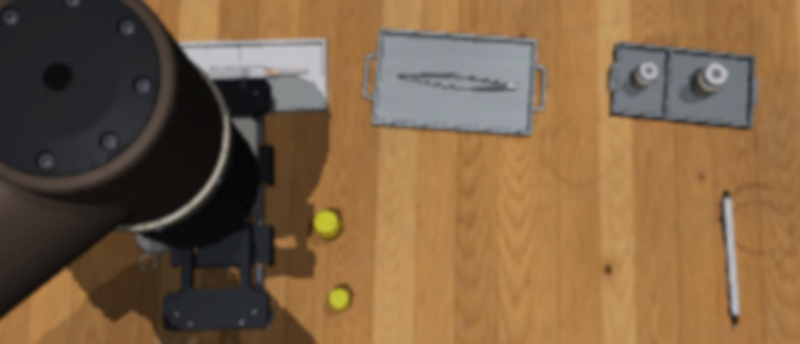

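All four items are in their trays. The vials are upright at (648,73) and (713,76), the tweezers at (457,81), the syringe tip at (308,72) inside the white tray, and the gripper is clear. Handing in.

```bash
python3 -c "
from plant import r
print(r.close_job())"
```

```text
the job is handed in; nothing more can be done
None
```

I handed the job in at about 31.5 s with both vials standing in their bays, the syringe in the white tray and the tweezers in the steel tray; no verdict came back, the last picture shows the syringe's cap end but not the rest of it or the counter under the arm, and I viewed 15 pictures, one over the limit of 14.

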